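Hold an angle bracket in the fence corner of the drilling board

TASK

Pick up the aluminium angle bracket from the bench and set it on its foot on the drilling board, upright leg towards the open side of the board, then press it firmly into the corner so that the toe of its foot is flush against the long fence and its end is tight against the end stop, both at once. Finish while still holding it pressed there with the gripper, so that the holes in its foot can be drilled; do not let go. Leave the other things on the bench where they are.

Things in the scene. Friction and masses are not known exactly. Their poses are not given: they have to be found in the camera images.
- bracket: Loose aluminium angle (L section, 8 mm thick, 80 mm long in y, about 0.2 kg) standing on its foot. Origin: centre of the foot's underside, z up. Foot: x -30 to +30, y -40 to +40 mm, 8 mm thick; its toe is the +x face. The upright leg stands at the other edge (x -30 to -22), 60 mm tall from the underside, with 9 mm holes at y +-26 mm, 34 mm up; solid between them.
- leg_top (a point): Point on the bracket: middle of the upright leg's top edge (bracket x = -26, y = 0, z = 60 mm). The leg can be gripped here from above, across its 8 mm (along the bracket's x).
- toe_corner (a point): Point on the bracket: corner of the foot's underside at bracket x = +30, y = +40 mm, the one that belongs in the corner between fence and stop. Axes as the bracket's.
- board: Plywood drilling board screwed to the bench, 240 (x) x 320 (y) x 18 mm. Origin: centre of its underside, on the bench top; z up, its working face 18 mm up. The fence runs along its far (+x) side; the working face before it is open, from x = -120 to +60 mm (the -x side is the open side).
- fence: Long aluminium fence fixed on the board along its y: 300 mm long, 30 mm wide, 20 mm tall above the board, rigid, T-slot on top. Origin: middle of the lower edge of its working face, on the board's working face. That face looks to -x; the bar lies at x 0 to +30 mm.
- stop: End stop of dark steel across the board, screwed tight to the fence by a black star knob, rigid. Origin: where the planes of fence face and stop face meet, level with the board's working face; axes as the board's. Its face looks to -y; bar y 0 to 25, x -75 to -5 mm, 20 mm tall; knob at x 15, y 12 mm, 53 mm tall. Bracket home: its axes parallel to these, its origin at x = -30, y = -40 mm, z = 0.
- tub: Bystander: white open plastic tub, 100 x 80 x 45 mm, on the bench. Origin: centre of its underside.
- tape: Bystander: roll of yellowish tape lying flat, 100 mm across, 25 mm tall. Origin: centre of its underside.
- screwdriver: Bystander: screwdriver, 200 mm long, lying on the bench to the left of the board. Its x axis runs along it, from handle to tip.
- transformer: Bystander: bare transformer with two coils, about 90 x 130 x 100 mm, heavy, at the left. Origin: centre of its underside.
Mind the look-alikes: they are no part of the job. What is shaped like the bracket but blue is not meant.

How it is judged (in metres and radians):
On the way:
1. the bracket is picked up off the bench in the gripper (height (world z) of bracket above 0.03 m and contact force between the fingers and bracket above 1 N), for 0.2 s.
At the end, for the whole second after the job is handed in: Through the last second the gripper holds the bracket still, foot flat on the board (2.5 mm, 0.04 rad), square to it (0.03 rad), toe corner within 4 mm of the corner of fence and stop, pressed with over 3 N on the fence and over 3 N on the stop at once, fingers bearing on it with over 3 N (contact force between bracket and fence above 3 N and contact force between bracket and stop above 3 N and contact force between the fingers and bracket above 3 N and horizontal distance between toe_corner and stop below 0.004 m and angle between the x axis of bracket and the x axis of board, either way round below 0.03 rad and angle between bracket's own z axis and vertical below 0.04 rad and z of bracket in the frame of board between 0.016 and 0.0205 m and linear speed of bracket below 0.01 m/s); the arm keeps its last pose, push and grip.
It fails at once if a bystander (tub, tape, screwdriver or transformer) is moved by more than 15 mm (distance of any of tub, tape, screwdriver, transformer from where it was at the start of the episode above 0.015 m).
It also fails if it takes over 58 s, if anything falls off the work surface, if the arm or the gripper's body presses on something with over 40 N, if the wrist force passes 120 N, or if a joint passes its speed limit or range.

ROBOT

A 6-joint arm with a two-finger parallel gripper is mounted at the origin on the work surface. World frame = base frame: x ahead of the robot, y to its left, z up, the work surface at z = 0. Lengths are in mm, angles in degrees, forces in N, time in s.
With the tool pointing down it reaches from about 300 to 1000 mm from the base axis. Payload 5.1 kg.
Tool frame: the origin (TCP) lies at the very end of the fingers, on their centre line; the grasp point (between the pads) lies 19 mm behind it; z points along the fingers, y is the line along which they close (so a half turn about z gives the same grasp; the last joint's range is limited). The gripper opens to 95 mm and grips with 3 to 60 N. Pads are 20 mm wide; open, the fingers measure 119 mm over their backs; the gripper's body (75 mm by 180 mm) begins 59 mm behind the grasp point.
Start: joints at [-79.905, 7.093, 94.555, -0, 78.352, -4.733], TCP at [166.316, -628.35, 214.656] pointing down, gripper open.
Joint ranges: [-149.61, 149.61], [-58.7, 133.49], [1.44, 155.28], [-77.14, 257.14], [18.33, 153.61], [-166.67, 166.67]. Speed limits (degrees/s): [147.25, 147.25, 180, 180, 180, 180].

INTERFACE

Orientations are given as a 3x3 rotation matrix whose columns are the frame's x, y, z axes.
In Python, from plant import get_state, get_image, camera_model, job_done gives the robot as it stands.
- The arm moves only by the tool apply_moves, never from a script. Its argument "moves" is a list of rows, each a list of 7 numbers: the turn, a rotation vector about the tool's x, y, z in degrees, then the shift along the tool's x, y, z in m, then the finger opening in m, from 0 to 0.0951. A call has 1 to 5 rows; each row is the pose to reach, as a shift and turn from the pose commanded when the call began, along the tool's axes at that moment; what a row does not reach only later rows make up. A row lasts 1/10 s, in which the tool goes at most 50 mm and 8.59 degrees, less where a joint would pass 70% of its speed; a pose out of reach is approached as far as the arm can. A call with a gripper value outside its range is refused whole. The fingers move at their own pace and stop on an object; "grip_force" is the grip in N (left out, the last holds). Time passes only in rows, so rows that repeat a pose let the fingers close. It gives the time, the measured TCP pose, the force, the opening and the grip force at its end, in the units of the state.
- get_state(): the state, without advancing time (a new reading comes with each control period).
- get_image(name): name is "side" or "top" or "wrist"; returns (picture, depth): 400x640x3 uint8, red, green, blue; 400x640 float32, mm along the optical axis (not along the pixel's ray), 0 where there is no reading.
- camera_model(name): a dict with "K" (3x3 intrinsics, pixels), "distortion" ([k1, k2, p1, p2, k3] as OpenCV has them; the pictures are not rectified), "extrinsics" (4x4, takes a point from world to camera coordinates). Camera axes: x right, y down, z forward; pixel columns grow to the right and rows downward; lengths in mm; the calibration is good to about 2 mm. A picture is of the moment at which its call begins: read the wrist's pose just before it. camera_model takes no time and is no camera call; for the wrist camera it gives the pose at the moment of the call.
- job_done(): hands the job in; it is judged then, once.
The state is a dict: "clock": time; "q": joint angles; "qd": joint speeds; "joint_efforts": joint torques, N m; "position": TCP position; "tcp_rot": TCP orientation; "contact_force": force on the tool from outside, world axes, zero at the start; "torque": the same for the moment, N m; "finger_gap": finger opening in mm; "grip_force": force on a finger pad.
Only numpy, scipy, OpenCV 4.12 (cv2) and the standard library are available. Lean on these libraries where they do the work, as an engineer would, in place of code of your own. Each camera call takes 0.05 s, during which the arm holds its last target. There are 200 camera calls.

## Working session

There is one attempt and no reset: what is moved stays moved. The work goes in short steps, Python scripts to look and compute and a tool call to move; the robot and the scene stay as the last step left them, time stands still between calls to the robot, and variables do not carry over. Pictures are saved under pics/ and viewed, at most 10 in all, crops included, and the job is handed in when it is done.

Besides the shell and the picture viewer there is one more tool, called after "Emit:" as name(argument=value, ...), one argument or row to a line, values as JSON. apply_moves: Moves the arm, as the interface text tells. Its arguments: {"type":"object","properties":{"moves":{"type":"array"},"grip_force":{"type":"number"}},"required":["moves"]}

```bash
mkdir -p pics; ls; python3 - <<'E'
from plant import *
import cv2,numpy as np
for n in("top","side"):
    p,d=get_image(n); np.savez(f"{n}0.npz",p=p,d=d); cv2.imwrite(f"pics/{n}0.png",p[:,:,::-1])
    m=camera_model(n);print(n,np.round(m["K"],1).tolist(),m["distortion"],np.round(m["extrinsics"],3).tolist())
s=get_state();print(s)
E
```

```text
pics
top [[505.4, 0.0, 314.1], [0.0, 505.4, 194.0], [0.0, 0.0, 1.0]] [-0.00915655  0.          0.          0.          0.        ] [[-0.04, -0.999, -0.006, 60.595], [-0.978, 0.041, -0.203, 541.185], [0.203, -0.002, -0.979, 1803.381], [0.0, 0.0, 0.0, 1.0]]
side [[495.0, 0.0, 320.6], [0.0, 495.0, 207.9], [0.0, 0.0, 1.0]] [-0.0477128  0.         0.         0.         0.       ] [[-0.983, -0.181, 0.005, 533.931], [-0.118, 0.62, -0.776, 125.558], [0.138, -0.763, -0.631, 1783.347], [0.0, 0.0, 0.0, 1.0]]
{'clock': 0.1, 'q': array([-7.99065632e+01,  7.12932718e+00,  9.46251228e+01, -1.05635221e-03,
        7.83541316e+01, -4.73524119e+00]), 'qd': array([-0.02169824, -0.00446935, -0.12366   , -0.09136913,  0.07044674,
       -0.01318441]), 'joint_efforts': array([-2.09927534e-04, -4.18881691e+01, -3.61097002e+01,  7.76484143e-02,
        4.61777381e-02, -7.13667760e-05]), 'position': array([ 166.18940793, -627.78963525,  213.52657888]), 'tcp_rot': array([[ 9.66694478e-01,  2.55932929e-01, -3.49902452e-04],
       [ 2.55933131e-01, -9.66692693e-01,  1.86261034e-03],
       [ 1.38455176e-04, -1.89012676e-03, -9.99998204e-01]]), 'contact_force': array([-0.87514647,  0.74395457,  0.30172486]), 'torque': array([-0.01775561,  0.03092519,  0.01364835]), 'grip_force': 0.0, 'finger_gap': 95.23436175822849}
```

View pics/top0.png

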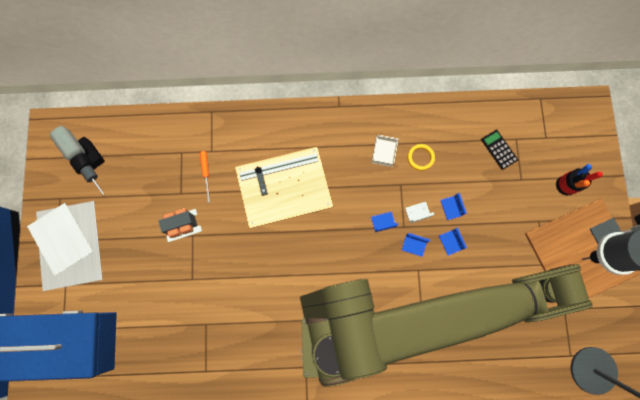

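View pics/side0.png

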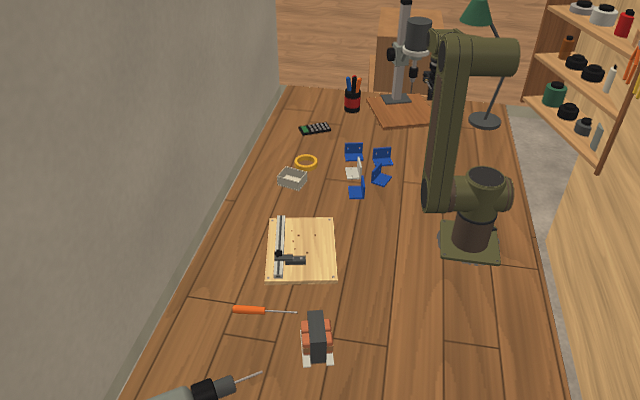

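The silver bracket is at about (419,211) in the top view, among four blue look-alikes. The board is at about (283,187), with the fence along its upper edge and the stop at about (261,180).

```bash
cat > h.py <<'E'
import cv2,numpy as np
from plant import *
def ray(m,px,z):
    "pixels (N,2) -> world points on plane(s) z"
    u=cv2.undistortPoints(np.float64(px).reshape(-1,1,2),np.float64(m["K"]),np.float64(m["distortion"])).reshape(-1,2)
    E=np.array(m["extrinsics"],float);R,t=E[:3,:3],E[:3,3]
    c=-R.T@t; v=np.c_[u,np.ones(len(u))]@R
    return c+v*((z-c[2])/v[:,2])[:,None]
def cloud(m,d):
    ys,xs=np.mgrid[0:d.shape[0],0:d.shape[1]]
    u=cv2.undistortPoints(np.float64(np.stack([xs.ravel(),ys.ravel()],1)).reshape(-1,1,2),np.float64(m["K"]),np.float64(m["distortion"])).reshape(-1,2)
    E=np.array(m["extrinsics"],float)
    P=(np.c_[u,np.ones(len(u))]*d.reshape(-1,1)-E[:3,3])@E[:3,:3]
    return P.reshape(d.shape+(3,))
E
python3 - <<'E'
from h import *
m=camera_model("top");f=np.load("top0.npz")
print(np.round(ray(m,[(419,211),(237,168),(318,150),(332,207),(249,226)],18),0))
P=cloud(m,f["d"]); print(np.round(P[203:221:2,405:436:3,2]))
w=camera_model("wrist");print(w); 
c=f["p"][190:235,360:480]; cv2.imwrite("pics/c.png",cv2.resize(c,None,fx=6,fy=6,interpolation=cv2.INTER_CUBIC)[:,:,::-1])
E
```

```text
[[ 470. -349.   18.]
 [ 664.  327.   18.]
 [ 722.   17.   18.]
 [ 499.  -26.   18.]
 [ 440.  285.   18.]]
[[ 7. 10.  2. -2.  4. 14. 18. 10. -4. -0. -8.]
 [-0.  2.  8. 11. 11. 12. 11. 14. -6. -1. -7.]
 [ 1.  3.  8. 10.  2. 19. 15. 11. -3. -2.  4.]
 [ 1.  7. 11. 15.  7. 15. 19.  8.  4.  2.  5.]
 [ 3. 18.  8.  6.  2. 15.  6. 15.  9. -2.  9.]
 [ 2. 15. 10. 16.  9. -0.  7.  1. 57. 52.  4.]
 [-7.  0. 10.  8. 14. 10. 74. 67. 52. 34. -7.]
 [ 1.  5. 18. 11. 59. 50. 52. 15.  2.  5. -2.]
 [ 3.  3.  6. 65. 55. 20.  1. 10. -1. -2. -6.]]
{'K': array([[322.45097824,   0.        , 314.66748678],
       [  0.        , 322.45097824, 195.4528365 ],
       [  0.        ,   0.        ,   1.        ]]), 'distortion': array([-0.01289093,  0.        ,  0.        ,  0.        ,  0.        ]), 'extrinsics': array([[ 2.57259364e-01, -9.66340871e-01, -1.71486003e-03,
        -6.48546924e+02],
       [-9.27360710e-01, -2.47380230e-01,  2.80722523e-01,
        -3.29891277e+01],
       [-2.71697870e-01, -7.06282040e-02, -9.59787437e-01,
         3.92141145e+02],
       [ 0.00000000e+00,  0.00000000e+00,  0.00000000e+00,
         1.00000000e+00]])}
```

View pics/c.png

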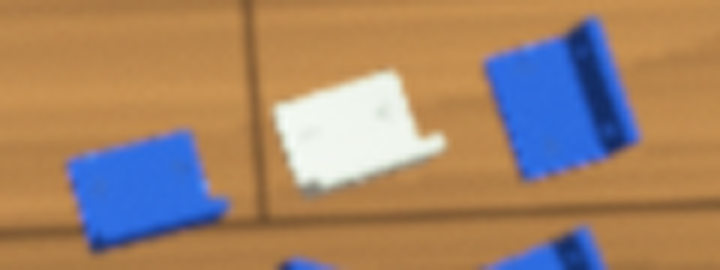

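The crop confirms the bracket's leg is on the near side (crop 300,190 to 440,145), with the toe away from the robot and yaw of about 17°. I'll move the wrist over it.

```bash
cat >> h.py <<'E'
from scipy.spatial.transform import Rotation as Ro
def plan(pos,ydeg):
    "tool down, tool y at ydeg in world -> turn(deg) and shift(m) in tool axes now"
    s=get_state();R=s["tcp_rot"];a=np.radians(ydeg)
    y=np.array([np.cos(a),np.sin(a),0]);z=np.array([0,0,-1.]);T=np.c_[np.cross(y,z),y,z]
    print("turn",np.round(Ro.from_matrix(R.T@T).as_rotvec(degrees=True),2),"shift",np.round(R.T@(np.array(pos)-s["position"])/1000,4))
E
python3 - <<'E'
from h import *
w=camera_model("wrist");E=w["extrinsics"];c=-E[:3,:3].T@E[:3,3];s=get_state()
print("cam in tool",s["tcp_rot"].T@(c-s["position"]), "fwd in tool",s["tcp_rot"].T@E[2,:3])
plan((450,-349,215),17)
E
```

```text
cam in tool [  79.35287967   -0.63830556 -170.98230315] fwd in tool [-2.80857816e-01  5.53457000e-04  9.59749228e-01]
turn [-8.000e-02 -9.000e-02 -9.217e+01] shift [ 0.3457 -0.1969 -0.0011]
```

Emit:
apply_moves(
  moves=[
    [0,0,-40,0.19,-0.11,-0.03,0.05],
    [0,0,-40,0.19,-0.11,-0.03,0.05],
    [0,0,-40,0.19,-0.11,-0.03,0.05],
    [0,0,-40,0.19,-0.11,-0.03,0.05],
    [0,0,-40,0.19,-0.11,-0.03,0.05],
  ],
)

```text
clock: 0.6
position: [324.1, -470.7, 245.1]
tcp_rot: [[0.57, 0.822, 0.001], [0.822, -0.57, 0.0], [0.001, 0.001, -1.0]]
contact_force: [0.1, -0.2, -0.4]
finger_gap: 60.6
grip_force: 0.0
```

```bash
python3 -c "
from h import *
plan((450,-349,240),17)"
```

```text
turn [ 5.000e-02 -3.000e-02 -5.172e+01] shift [0.1717 0.0341 0.0052]
```

Emit:
apply_moves(
  moves=[
    [0,0,-40,0.17,0.034,0.005,0.04],
    [0,0,-40,0.17,0.034,0.005,0.04],
    [0,0,-40,0.17,0.034,0.005,0.04],
    [0,0,-40,0.17,0.034,0.005,0.04],
    [0,0,-40,0.17,0.034,0.005,0.04],
  ],
)

```text
clock: 1.1
position: [449.4, -351.2, 238.9]
tcp_rot: [[-0.094, 0.996, -0.0], [0.996, 0.094, 0.001], [0.001, -0.0, -1.0]]
contact_force: [0.2, 0.8, -0.1]
finger_gap: 39.9
grip_force: 0.0
```

Emit:
apply_moves(
  moves=[
    [0,0,-11,0,0,0,0.04],
    [0,0,-11,0,0,0,0.04],
    [0,0,-11,0,0,0,0.04],
    [0,0,-11,0,0,0,0.04],
  ],
)

```text
clock: 1.5
position: [447.4, -353.9, 239.2]
tcp_rot: [[-0.272, 0.962, -0.001], [0.962, 0.272, 0.001], [0.001, -0.0, -1.0]]
contact_force: [0.3, -0.0, 0.5]
finger_gap: 40.1
grip_force: 0.0
```

```bash
python3 - <<'E'
from h import *
m=camera_model("wrist");p,d=get_image("wrist");np.savez("w1.npz",p=p,d=d,E=m["extrinsics"]);cv2.imwrite("pics/w1.png",p[:,:,::-1])
s=get_state();print(s["position"],s["tcp_rot"])
P=cloud(m,d)
hsv=cv2.cvtColor(p,cv2.COLOR_RGB2HSV)
k=((hsv[...,1]<60)&(hsv[...,2]>100)).astype(np.uint8)
n,l,st,ce=cv2.connectedComponentsWithStats(k)
for i in range(1,n):
    if st[i,4]>150: print(i,st[i],np.round(np.nanmedian(P[l==i],0)))
E
```

```text
[ 447.37527899 -353.9785456   239.3284482 ] [[-2.71779563e-01  9.62359456e-01 -3.82162219e-04]
 [ 9.62359421e-01  2.71779701e-01  3.72799107e-04]
 [ 4.62630680e-04 -2.66458234e-04 -9.99999857e-01]]
15 [ 510   83  112  105 3428] [ 719. -235.    4.]
48 [ 308  135   50   76 3091] [ 467. -346.    9.]
97 [240 292 151   1 151] [ 439. -325.  334.]
98 [  42  297   97   16 1049] [ 382. -345.  335.]
119 [491 301  98  11 962] [ 498. -311.  336.]
120 [ 238  302  155   12 1689] [ 440. -328.  336.]
```

View pics/w1.png

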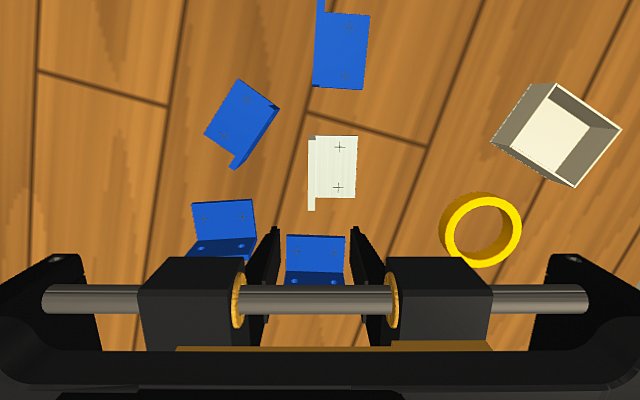

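The wrist view shows the white bracket at (308–358, 135–210): leg top along the left edge (x≈311), toe edge on the right (x≈357). I'll measure it with rays.

```bash
python3 - <<'E'
from h import *
f=np.load("w1.npz");m=camera_model("wrist");m["extrinsics"]=f["E"];p=f["p"]
hsv=cv2.cvtColor(p,cv2.COLOR_RGB2HSV);k=((hsv[...,1]<60)&(hsv[...,2]>100)).astype(np.uint8)
n,l,st,ce=cv2.connectedComponentsWithStats(k);k=(l==48)
for r in (133,134,135,136,137,150,170,190,196,197,198,199,200,205,209,210,211):
    c=np.where(k[r])[0]; print(r,(c.min(),c.max(),len(c)) if len(c) else None, p[r,305:320].sum(1)//3)
def fit(px,z,nm):
    P=ray(m,px,z);vx,vy,x0,y0=cv2.fitLine(P[:,:2].astype(np.float32),cv2.DIST_HUBER,0,.01,.01).ravel()
    if vy<0:vx,vy=-vx,-vy
    print(nm,"dir yaw",np.degrees(np.arctan2(-vx,vy)),"mid",x0,y0,"ends",P[0,:2],P[-1,:2])
rows=range(138,196)
fit([(np.where(k[r])[0].max()+.5,r) for r in rows],8,"toe")
rows=range(138,208)
fit([(np.where(k[r])[0].min()-.5,r) for r in rows],60,"leg back top")
cols=range(325,355)
fit([(c,np.where(k[:,c])[0].min()-.5) for c in cols],8,"end+y")
fit([(c,np.where(k[:,c])[0].max()+.5) for c in cols],8,"end-y")
print(ray(m,[(308.5,134.5),(308.5,210.5),(315.5,210.5)],60))
E
```

```text
133 None [111 112 111 111 111 109 109 108 107 106 104 106 108 112 114]
134 None [113 111 110 109 109 110 110 108 108 105 102 103 104 107 107]
135 (np.int64(309), np.int64(338), 30) [112 111 112 111 120 120 120 121 119 133 150 166 160 154 142]
136 (np.int64(309), np.int64(357), 49) [113 111 112 111 120 118 118 118 115 108 184 249 247 244 244]
137 (np.int64(309), np.int64(357), 49) [111 110 110 111 119 118 119 118 117 108 181 243 238 232 232]
150 (np.int64(308), np.int64(356), 49) [111 106  93 200 231 229 228 228 226 226 232 235 230 229 228]
170 (np.int64(308), np.int64(355), 48) [105 106  95 232 229 227 226 226 224 225 233 233 226 228 223]
190 (np.int64(308), np.int64(354), 47) [121 116 138 230 228 226 227 226 223 225 235 230 227 226 222]
196 (np.int64(308), np.int64(354), 47) [119 115 137 227 228 226 227 225 225 228 239 238 235 232 229]
197 (np.int64(308), np.int64(354), 43) [120 115 137 227 228 226 227 225 226 234 180 166 167 231 204]
198 (np.int64(308), np.int64(314), 7) [120 115 136 228 228 226 226 226 228 239 133  98 103 103 102]
199 (np.int64(308), np.int64(314), 7) [121 113 135
[... 412 characters left out ...]
 212 212 216 191 124 115 119 119 119]
211 None [119 118 112 107 102 101 101 103 104 107 113 118 120 120 120]
toe dir yaw 15.169329 mid 498.0243 -342.2803 ends [ 488.44212266 -304.44645418] [ 507.34406732 -375.37258455]
leg back top dir yaw 15.490634 mid 439.28238 -354.3575 ends [ 429.5718616  -315.29520183] [ 449.41978691 -390.93730366]
end+y dir yaw -76.86268 mid 462.48654 -307.8881 ends [ 448.58837611 -311.33035841] [ 483.3449656  -302.71853332]
end-y dir yaw -74.1562 mid 493.21796 -382.90714 ends [ 471.41393518 -389.09511651] [ 507.75665352 -378.78112997]
[[ 428.57438077 -311.7090652    60.        ]
 [ 451.65319928 -394.69995941   60.        ]
 [ 459.38108785 -392.50664558   60.        ]]
```

Emit:
apply_moves(
  moves=[
    [0,0,0.5,0,-0.004,0,0.04],
    [0,0,0.5,0,-0.004,0.05,0.04],
    [0,0,0.5,0,-0.004,0.1,0.04],
    [0,0,0.5,0,-0.004,0.14,0.04],
    [0,0,0.5,0,-0.004,0.15,0.04],
  ],
)

```text
clock: 2.05
position: [440.4, -352.4, 83.9]
tcp_rot: [[-0.263, 0.965, -0.007], [0.965, 0.263, 0.007], [0.009, -0.005, -1.0]]
contact_force: [-0.4, 0.2, -0.7]
finger_gap: 40.0
grip_force: 0.0
```

Emit:
apply_moves(
  moves=[
    [0,0,0,0,0,0.03,0.04],
    [0,0,0,0,0,0.05,0.04],
    [0,0,0,0,0,0.066,0.04],
    [0,0,0,0,0,0.066,0.04],
    [0,0,0,0,0,0.066,0.04],
  ],
)

```text
clock: 2.55
position: [444.3, -355.8, 24.9]
tcp_rot: [[-0.264, 0.964, 0.001], [0.964, 0.264, -0.001], [-0.001, 0.001, -1.0]]
contact_force: [0.1, -0.4, 0.2]
finger_gap: 39.9
grip_force: 0.0
```

Emit:
apply_moves(
  moves=[
    [0,0,0,0,0,0.002,0.0],
    [0,0,0,0,0,0.002,0.0],
    [0,0,0,0,0,0.002,0.0],
    [0,0,0,0,0,0.002,0.0],
    [0,0,0,0,0,0.002,0.0],
  ],
  grip_force=45,
)

```text
clock: 3.05
position: [443.9, -355.2, 22.0]
tcp_rot: [[-0.264, 0.964, 0.0], [0.964, 0.264, -0.0], [-0.0, 0.0, -1.0]]
contact_force: [0.1, -0.3, -0.3]
finger_gap: 7.8
grip_force: 45.0
```

Emit:
apply_moves(
  moves=[
    [0,0,0,0,0,0,0.0],
    [0,0,0,0,0,0,0.0],
    [0,0,0,0,0,0,0.0],
  ],
)

```text
clock: 3.35
position: [443.8, -355.2, 22.0]
tcp_rot: [[-0.264, 0.964, 0.0], [0.964, 0.264, -0.0], [-0.0, 0.0, -1.0]]
contact_force: [-1.0, 0.3, 3.2]
finger_gap: 8.1
grip_force: 45.0
```

Emit:
apply_moves(
  moves=[
    [0,0,0,0,0,-0.03,0.0],
    [0,0,0,0,0,-0.08,0.0],
    [0,0,0,0,0,-0.13,0.0],
    [0,0,0,0,0,-0.17,0.0],
    [0,0,0,0,0,-0.17,0.0],
  ],
)

```text
clock: 3.85
position: [446.5, -357.7, 199.2]
tcp_rot: [[-0.264, 0.964, 0.009], [0.964, 0.264, -0.009], [-0.011, 0.007, -1.0]]
contact_force: [0.8, -0.6, -1.5]
finger_gap: 8.0
grip_force: 45.0
```

```bash
python3 -c "
from h import *
plan((490,20,230),10.7)"
```

```text
turn [0.4  0.61 4.63] shift [ 0.3524  0.142  -0.0337]
```

Emit:
apply_moves(
  moves=[
    [0,0,2,0.04,0.016,-0.03,0.0],
    [0,0,4.5,0.08,0.032,-0.04,0.0],
    [0,0,4.5,0.12,0.048,-0.04,0.0],
    [0,0,4.5,0.16,0.064,-0.04,0.0],
    [0,0,4.5,0.2,0.08,-0.04,0.0],
  ],
)

```text
clock: 4.35
position: [467.0, -139.1, 229.4]
tcp_rot: [[-0.187, 0.982, -0.003], [0.982, 0.187, 0.001], [0.002, -0.002, -1.0]]
contact_force: [0.4, -0.8, -2.2]
finger_gap: 7.8
grip_force: 45.0
```

Emit:
apply_moves(
  moves=[
    [0,0,0,0.04,0.012,0,0.0],
    [0,0,0,0.08,0.025,0,0.0],
    [0,0,0,0.12,0.037,0,0.0],
    [0,0,0,0.15,0.047,0,0.0],
    [0,0,0,0.15,0.047,0,0.0],
  ],
)

```text
clock: 4.85
position: [485.0, 18.2, 229.3]
tcp_rot: [[-0.193, 0.981, -0.004], [0.981, 0.193, 0.001], [0.002, -0.003, -1.0]]
contact_force: [0.5, 0.0, -2.1]
finger_gap: 7.9
grip_force: 45.0
```

Emit:
apply_moves(
  moves=[
    [0,0,0,0,0,0,0.0],
    [0,0,0,0,0,0,0.0],
    [0,0,0,0,0,0,0.0],
  ],
)

```text
clock: 5.15
position: [485.7, 14.1, 231.0]
tcp_rot: [[-0.186, 0.983, -0.001], [0.983, 0.186, -0.0], [0.0, -0.001, -1.0]]
contact_force: [-0.1, 0.5, -1.5]
finger_gap: 7.8
grip_force: 45.0
```

```bash
python3 - <<'E'
from h import *
m=camera_model("wrist");p,d=get_image("wrist");np.savez("w2.npz",p=p,d=d,E=m["extrinsics"]);cv2.imwrite("pics/w2.png",p[:,:,::-1])
s=get_state();print(s["position"],s["tcp_rot"])
E
```

```text
[485.83476899  14.07051937 231.25331645] [[-1.86095721e-01  9.82531434e-01 -6.03862989e-04]
 [ 9.82531619e-01  1.86095699e-01 -9.38583085e-05]
 [ 2.01575664e-05 -6.10781109e-04 -9.99999813e-01]]
```

View pics/w2.png

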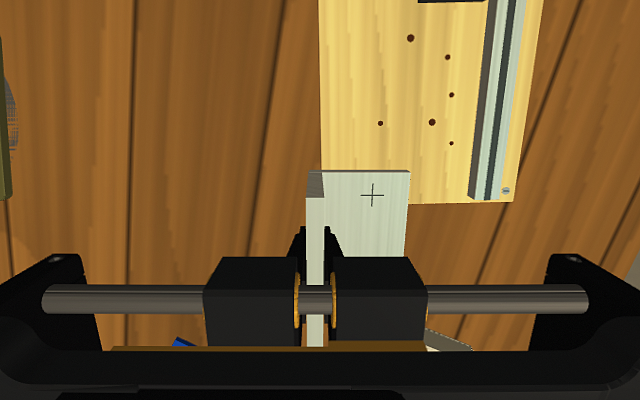

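The bracket is held squarely. The fence runs along (480–510, 0–195), and the stop's dark edge shows at the very top (418–480, 0). I'll go 100 mm further to see the corner.

Emit:
apply_moves(
  moves=[
    [0,0,0,0.04,0,0,0.0],
    [0,0,0,0.08,0,0,0.0],
    [0,0,0,0.1,0,0,0.0],
    [0,0,0,0.1,0,0,0.0],
    [0,0,0,0.1,0,0,0.0],
  ],
)

```text
clock: 5.7
position: [467.3, 112.7, 231.7]
tcp_rot: [[-0.188, 0.982, 0.0], [0.982, 0.188, -0.001], [-0.001, 0.0, -1.0]]
contact_force: [0.5, -0.3, -2.5]
finger_gap: 8.1
grip_force: 45.0
```

Emit:
apply_moves(
  moves=[
    [0,0,0,0,0,0,0.0],
    [0,0,0,0,0,0,0.0],
    [0,0,0,0,0,0,0.0],
  ],
)

```text
clock: 6.0
position: [467.4, 112.5, 231.7]
tcp_rot: [[-0.186, 0.982, -0.0], [0.982, 0.186, -0.0], [-0.0, -0.0, -1.0]]
contact_force: [-0.3, 0.2, -2.0]
finger_gap: 8.0
grip_force: 45.0
```

```bash
python3 - <<'E'
from h import *
m=camera_model("wrist");p,d=get_image("wrist");np.savez("w3.npz",p=p,d=d,E=m["extrinsics"]);cv2.imwrite("pics/w3.png",p[:,:,::-1])
s=get_state();print(s["position"],s["tcp_rot"])
E
```

```text
[467.35843521 112.63633891 231.63702067] [[-1.86639263e-01  9.82428512e-01 -6.11609966e-05]
 [ 9.82428513e-01  1.86639258e-01 -6.63863389e-05]
 [-5.38047892e-05 -7.24766042e-05 -9.99999996e-01]]
```

View pics/w3.png

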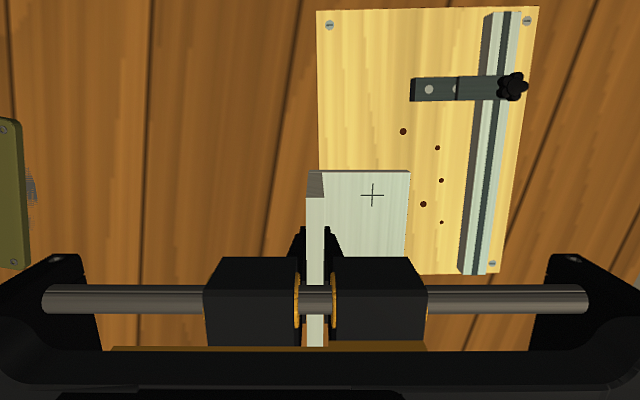

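The corner is fully visible: the fence's lower edge runs from (~485,14) to (458,272), the stop bar is at (410–495, 77–101), and its lower edge is near row 101. I'll fit these edges at board height, plus the held bracket's toe edge.

```bash
python3 - <<'E'
from h import *
f=np.load("w3.npz");m=camera_model("wrist");m["extrinsics"]=f["E"];p=f["p"]
hsv=cv2.cvtColor(p,cv2.COLOR_RGB2HSV);S=cv2.GaussianBlur(hsv[...,1],(3,3),0).astype(int)
print(S[150,462:495]);print(hsv[150,462:495,2]);print(S[70:115,440]);print(hsv[70:115,440,2])
def fit(px,z,nm):
    P=ray(m,px,z)[:,:2];vx,vy,x0,y0=cv2.fitLine(P.astype(np.float32),cv2.DIST_HUBER,0,.01,.01).ravel()
    r=(P-[x0,y0])@[-vy,vx]
    print(nm,"dir",np.degrees(np.arctan2(vy,vx)),"mid",x0,y0,"res",r.std()); return np.array([x0,y0]),np.array([vx,vy])
def cross(a,t,up):  # first subpixel crossing below t
    i=np.where(a<t)[0][0]; return i-1+(a[i-1]-t)/(a[i-1]-a[i]) if i else np.nan
fx=[(446+cross(S[r,446:510],75,0),r) for r in range(115,262)]
F=fit(fx,18,"fence low")
yx=[(c,120-cross(S[120:80:-1,c],75,0)) for c in range(414,472)]
T=fit(yx,18,"stop low")
a=np.linalg.solve(np.c_[F[1],-T[1]],T[0]-F[0]);C=F[0]+a[0]*F[1];print("corner",C)
print("L:",[(round(x,1),y) for x,y in fx[::25]],yx[::12])
# held toe edge, z of foot top = TCP z-22+8
k=((hsv[...,1]<60)&(hsv[...,2]>100)); z=231.6-14
e=[(np.where(k[r,:440])[0].max()+.5,r) for r in range(178,250)]
B=fit(e,z,"toe top"); g=fit([(c,np.where(k[150:200,c])[0].min()+149.5) for c in range(335,400)],z,"end+y")
a=np.linalg.solve(np.c_[B[1],-g[1]],g[0]-B[0]);D=B[0]+a[0]*B[1];R=f and get_state();Rt=R["tcp_rot"];d3=np.r_[D-R["position"][:2],0]
print("toe corner",D,"in tool",Rt.T@d3)
E
```

```text
[133 134 134 133 132 132 133 102  50  39  51  53  53  56  56  46  38  37
  37  37  37  37  37  37  39  39  38  36  36  37  37  36  36]
[231 231 230 230 233 237 239 183  66  81  83  84  83  79  76 144 212 208
 199 196 202 211 214 217 183  98  64  71  73  75  68  80 183]
[139 139 138 138 139 140 124  81  43  28  27  30  31  30  29  29  27  26
  27  30  31  30  30  31  31  29  30  32  33  41  74 120 138 137 137 137
 136 137 137 137 137 137 137 137 137]
[216 217 216 216 218 227 181  84  65  69  69  67  66  68  69  70  69  71
  70  70  70  67  69  72  70  69  72  70  69  69  48 222 232 224 224 223
 224 224 224 223 225 226 224 224 225]
fence low dir -77.879524 mid 648.9526 153.42256 res 0.1901720035083195
stop low dir 12.258426 mid 594.4539 219.93457 res 0.2926773632431989
corner [632.876   228.28273]
L: [(np.float64(473.6), 115), (np.float64(470.5), 140), (np.float64(467.7), 165), (np.float64(465.2), 190), (np.float64(462.4), 215), (np.float64(459.5), 240)] [(414, np.float64(100.2127659574468)), (426, np.float64(100.06382978723404)), (438, np.float64(100.0)), (450, np.float64(99.74285714285715)), (462, np.float64(99.35555555555555))]
toe top dir -79.2615 mid 519.658 136.89949 res 0.17331610302365694
end+y dir 10.8355055 mid 489.8641 158.00865 res 0.0005609113574600866
toe corner [514.75134 162.77213] in tool [ 4.04094487e+01  5.59174497e+01 -6.22692876e-03]
```

```bash
python3 -c "
from h import *
plan((578.9,165.5,80),12.15)"
```

```text
turn [-0.    0.   -1.39] shift [0.0311 0.1195 0.1516]
```

Emit:
apply_moves(
  moves=[
    [0,0,-1.4,0.01,0.04,0.02,0.0],
    [0,0,-1.4,0.02,0.08,0.04,0.0],
    [0,0,-1.4,0.031,0.11,0.07,0.0],
    [0,0,-1.4,0.031,0.119,0.1,0.0],
    [0,0,-1.4,0.031,0.119,0.13,0.0],
  ],
)

```text
clock: 6.55
position: [579.8, 166.3, 100.4]
tcp_rot: [[-0.212, 0.977, 0.001], [0.977, 0.212, 0.0], [-0.0, 0.001, -1.0]]
contact_force: [1.5, -0.2, -1.6]
finger_gap: 7.9
grip_force: 45.0
```

Emit:
apply_moves(
  moves=[
    [0,0,0,0,0,0.01,0.0],
    [0,0,0,0,0,0.02,0.0],
    [0,0,0,0,0,0.02,0.0],
    [0,0,0,0,0,0.02,0.0],
  ],
)

```text
clock: 6.95
position: [579.2, 166.2, 83.3]
tcp_rot: [[-0.212, 0.977, 0.003], [0.977, 0.212, 0.001], [-0.0, 0.003, -1.0]]
contact_force: [-0.3, -0.3, -0.9]
finger_gap: 7.5
grip_force: 45.0
```

```bash
python3 - <<'E'
from h import *
plan((578.9,165.5,40),12.15)
m=camera_model("wrist");s=get_state();p,d=get_image("wrist");cv2.imwrite("pics/w4.png",p[:,:,::-1]);print(s["position"],s["contact_force"])
E
```

```text
turn [0.15 0.   0.07] shift [-0.0006 -0.0005  0.0433]
[579.16647985 166.19383286  83.31056711] [-0.26405014 -0.25004683 -0.87556584]
```

View pics/w4.png

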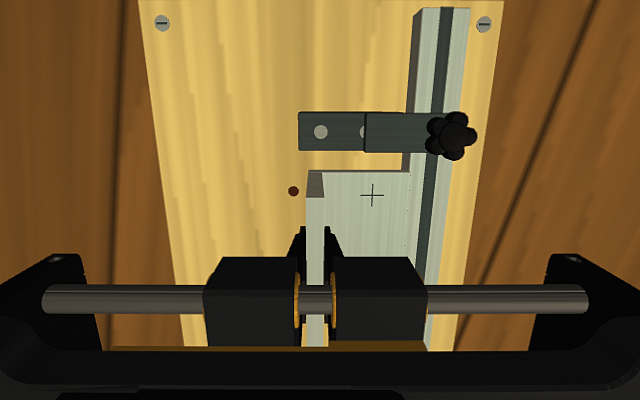

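The bracket (toe corner at 410,170) is parallel to the fence and short of both faces, as planned. I'll descend.

Emit:
apply_moves(
  moves=[
    [0,0,0,0,0,0.015,0.0],
    [0,0,0,0,0,0.03,0.0],
    [0,0,0,0,0,0.038,0.0],
    [0,0,0,0,0,0.038,0.0],
    [0,0,0,0,0,0.038,0.0],
  ],
)

```text
clock: 7.5
position: [577.9, 166.1, 43.1]
tcp_rot: [[-0.212, 0.977, -0.001], [0.977, 0.212, -0.0], [0.0, -0.001, -1.0]]
contact_force: [0.3, 0.2, -1.6]
finger_gap: 8.0
grip_force: 45.0
```

Emit:
apply_moves(
  moves=[
    [0,0,0,0,0,0.001,0.0],
    [0,0,0,0,0,0.001,0.0],
    [0,0,0,0,0,0.002,0.0],
    [0,0,0,0,0,0.002,0.0],
  ],
)

```text
clock: 7.9
position: [578.3, 166.1, 41.7]
tcp_rot: [[-0.212, 0.977, 0.0], [0.977, 0.212, 0.0], [-0.0, 0.0, -1.0]]
contact_force: [-0.2, -0.9, -1.3]
finger_gap: 7.7
grip_force: 45.0
```

Emit:
apply_moves(
  moves=[
    [0,0,0,0,0,0.001,0.0],
    [0,0,0,0,0,0.001,0.0],
    [0,0,0,0,0,0.0015,0.0],
    [0,0,0,0,0,0.0015,0.0],
  ],
)

```text
clock: 8.3
position: [578.2, 166.1, 40.1]
tcp_rot: [[-0.212, 0.977, -0.0], [0.977, 0.212, -0.0], [0.0, -0.0, -1.0]]
contact_force: [0.0, -0.3, -1.4]
finger_gap: 8.0
grip_force: 45.0
```

Emit:
apply_moves(
  moves=[
    [0,0,0,0,0,0.0005,0.0],
    [0,0,0,0,0,0.0005,0.0],
    [0,0,0,0,0,0.0005,0.0],
  ],
)

```text
clock: 8.6
position: [578.3, 166.2, 40.0]
tcp_rot: [[-0.212, 0.977, 0.0], [0.977, 0.212, 0.0], [0.0, 0.0, -1.0]]
contact_force: [-1.6, -0.3, 2.5]
finger_gap: 7.9
grip_force: 45.0
```

Board contact is made. Next I'll slide towards the corner, about 9 mm to the stop and 10.5 mm to the fence.

Emit:
apply_moves(
  moves=[
    [0,0,0,0.002,0.002,0,0.0],
    [0,0,0,0.004,0.004,0,0.0],
    [0,0,0,0.006,0.006,0,0.0],
    [0,0,0,0.007,0.008,0,0.0],
    [0,0,0,0.007,0.008,0,0.0],
  ],
)

```text
clock: 9.1
position: [585.0, 175.0, 40.0]
tcp_rot: [[-0.212, 0.977, 0.001], [0.977, 0.212, 0.0], [0.0, 0.001, -1.0]]
contact_force: [-0.9, -0.9, 3.5]
finger_gap: 8.2
grip_force: 45.0
```

Emit:
apply_moves(
  moves=[
    [0,0,0,0,0.001,0,0.0],
    [0,0,0,0,0.001,0,0.0],
    [0,0,0,0,0.002,0,0.0],
    [0,0,0,0,0.002,0,0.0],
    [0,0,0,0,0.002,0,0.0],
  ],
)

```text
clock: 9.6
position: [585.2, 175.1, 40.1]
tcp_rot: [[-0.212, 0.977, -0.003], [0.977, 0.212, -0.0], [0.0, -0.003, -1.0]]
contact_force: [-7.8, -2.2, 8.8]
finger_gap: 7.9
grip_force: 45.0
```

Emit:
apply_moves(
  moves=[
    [0,0,0,0.001,0,0,0.0],
    [0,0,0,0.001,0,0,0.0],
    [0,0,0,0.002,0,0,0.0],
    [0,0,0,0.002,0,0,0.0],
    [0,0,0,0.002,0,0,0.0],
  ],
)

```text
clock: 10.1
position: [585.2, 175.3, 40.2]
tcp_rot: [[-0.212, 0.977, -0.003], [0.977, 0.212, -0.003], [-0.003, -0.004, -1.0]]
contact_force: [-7.5, -8.1, 9.8]
finger_gap: 7.9
grip_force: 45.0
```

Emit:
apply_moves(
  moves=[
    [0,0,0,0.001,0,0,0.0],
    [0,0,0,0.001,0,0,0.0],
    [0,0,0,0.001,0,0,0.0],
    [0,0,0,0.001,0,0,0.0],
  ],
)

```text
clock: 10.5
position: [585.2, 175.4, 40.3]
tcp_rot: [[-0.212, 0.977, -0.003], [0.977, 0.212, -0.005], [-0.004, -0.004, -1.0]]
contact_force: [-6.6, -10.1, 9.7]
finger_gap: 7.8
grip_force: 45.0
```

Emit:
apply_moves(
  moves=[
    [0,0,0,0.001,0,0,0.0],
    [0,0,0,0.002,0,-0.0005,0.0],
    [0,0,0,0.002,0.001,-0.001,0.0],
    [0,0,0,0.002,0.001,-0.001,0.0],
    [0,0,0,0.002,0.001,-0.001,0.0],
  ],
)

```text
clock: 11.0
position: [585.2, 175.7, 40.5]
tcp_rot: [[-0.212, 0.977, -0.004], [0.977, 0.212, -0.009], [-0.008, -0.006, -1.0]]
contact_force: [-7.5, -16.0, 8.9]
finger_gap: 7.8
grip_force: 45.0
```

```bash
python3 - <<'E'
from h import *
m=camera_model("wrist");s=get_state();p,d=get_image("wrist");np.savez("w5.npz",p=p,d=d,E=m["extrinsics"]);cv2.imwrite("pics/w5.png",cv2.resize(p[90:270,270:470],None,fx=4,fy=3.3,interpolation=cv2.INTER_CUBIC)[:,:,::-1]);print(s["position"],s["contact_force"],s["torque"])
E
```

```text
[585.19881516 175.67421034  40.51475084] [ -7.53131929 -16.03893839   8.86771623] [-2.95311108  0.83627634 -0.25126568]
```

View pics/w5.png

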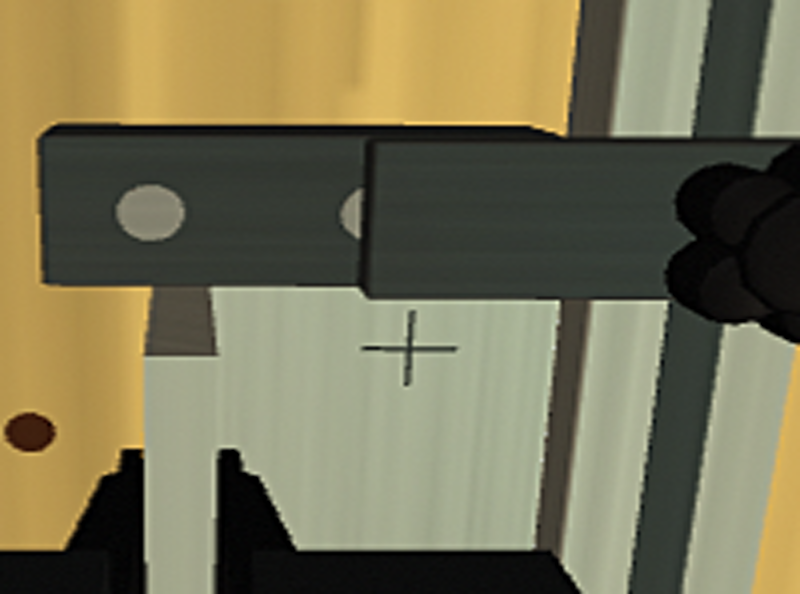

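The crop shows the foot's end meeting the stop face (row ~287) and the toe along the fence, with no board visible in either gap. I'll add a little more push towards the fence, then check it's steady.

Emit:
apply_moves(
  moves=[
    [0,0,0,0,0.001,0,0.0],
    [0,0,0,0,0.002,0,0.0],
    [0,0,0,0,0.002,0,0.0],
    [0,0,0,0,0.002,0,0.0],
    [0,0,0,0,0.002,0,0.0],
  ],
)

```text
clock: 11.55
position: [585.3, 175.7, 40.7]
tcp_rot: [[-0.212, 0.977, -0.009], [0.977, 0.212, -0.01], [-0.008, -0.011, -1.0]]
contact_force: [-15.1, -18.4, 14.9]
finger_gap: 7.7
grip_force: 45.0
```

Emit:
apply_moves(
  moves=[
    [0,0,0,0,0,0,0.0],
    [0,0,0,0,0,0,0.0],
    [0,0,0,0,0,0,0.0],
    [0,0,0,0,0,0,0.0],
    [0,0,0,0,0,0,0.0],
  ],
)

```text
clock: 12.05
position: [585.3, 175.7, 40.7]
tcp_rot: [[-0.212, 0.977, -0.009], [0.977, 0.212, -0.01], [-0.008, -0.011, -1.0]]
contact_force: [-14.4, -18.9, 14.9]
finger_gap: 8.1
grip_force: 45.0
```

```bash
python3 -c "
from plant import *
print(job_done())"
```

```text
the job is handed in; nothing more can be done
None
```

The bracket is in the corner, foot on the board, and I handed the job in at about 12 s with the gripper still holding it: roughly 18 N towards the fence, 15 N towards the stop, 45 N grip and about 0.014 rad tool tilt. These are wrist readings that include friction, and no verdict came back.

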